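Photograph a sample tube against a leaning backing board

TASK

Take the backing board out of its slotted holder and lean it, standing tall, against the rail of the photo stand with its foot behind the toe strip and let go of it. Then take the one long tube out of the rack and hold it in the air in front of the camera: its middle on the lens axis, 100 mm from the front of the lens, cap up and leaning back parallel to the board, touching neither board nor stand. Finish while holding it still there; leave the short tubes in their rack and do not shift the camera.

Things in the scene. Friction and masses are not known exactly. Their poses are not given: they have to be found in the camera images.
- board_center (a point): centre of the backing board: stiff grey plastic, 8 mm thick (x), 120 mm wide (y), 170 mm tall (z), about 0.19 kg, both faces alike. It starts upright in a white holder block (60 x 145 mm, 45 mm high, fixed), lower edge 8 mm above the table in a slot 37 mm deep with 1.5 mm play each side; pull it straight up by its top edge
- board: the same backing board; origin in the middle of its lower edge, z up its height, x through its thickness
- foot_line (a point): point on top of the fixed photo stand's grey base plate (8 mm thick) where the board's foot belongs; x level towards the camera, y across, z up. A toe strip 8 mm high, 120 mm long stands at x = 14 to 20 mm. The board stands between strip and rail, its back on the rail, its top away from the camera. With its back lower edge at x = 0 it leans 24 deg (0.415 rad) from vertical, at most 28 deg.
- rail_mid (a point): middle of the axis of the leaning rail of the stand: a level steel bar of 12 mm diameter, 120 mm long across the stand, 45 mm behind the foot line (x = -45 mm) and 87 mm above the base plate, on two posts of 10 mm diameter at y = +-56 mm, x = -50 mm
- stand: the photo stand; origin under the foot line at table height, same axes; base plate from x = -75 to 195 mm, 140 mm wide; the camera post, 223 mm high, stands at x = 165 to 185 mm
- lens (a point): centre of the front of the lens of the black camera (about 50 mm wide, 42 mm high) on the post of the stand; it looks level along -x of the stand at the board, from x = 120 mm. Its height differs from time to time (115 to 155 mm above the table); a stiff carriage keeps it where it is.
- view (a point): point in the air on the lens axis, 100 mm in front of the lens (x = 20 mm of the stand), where the middle of the long tube has to be; axes as the stand's
- long_tube_center (a point): centre (65 mm above its foot) of the long sample tube: clear with paper label, 16 mm diameter, 130 mm long, green cap 19 mm diameter on its top 22 mm, about 22 g, z towards the cap. It stands upright in a hole of the blue fixed rack (190 x 50 mm, 50 mm high; one row of four 18 mm square holes 46 mm apart, 42 mm deep). It stands 35 mm taller than the others
- long_tube: the same long tube; origin at the middle of its foot, z along it
- short_tube1_center (a point): centre of a short sample tube, like the long one (same 16 mm tube, 19 mm cap) but 95 mm long; stays in the rack
- short_tube2_center (a point): centre of a short sample tube, like the long one (same 16 mm tube, 19 mm cap) but 95 mm long; stays in the rack
- short_tube3_center (a point): centre of a short sample tube, like the long one (same 16 mm tube, 19 mm cap) but 95 mm long; stays in the rack
Things that resemble listed ones, but are neither listed nor needed, are in the scene too. Of the things that look like the board, the largest one is meant.

How it is judged (in metres and radians):
On the way, in this order (a step that is already met when the one before it is completed fails the run):
1. the board leans on the stand's rail, released and at rest (angle between board_center's own z axis and vertical between 0.18 and 0.56 rad and y of board_center in the frame of foot_line between -0.03 and 0.03 m and x of board_center in the frame of foot_line between -0.07 and -0.01 m and z of board_center in the frame of foot_line between 0.065 and 0.095 m and angle between the y axis of board_center and the y axis of foot_line, either way round below 0.2 rad and contact force between board and stand above 0.2 N and contact force between board and the fingers below 0.05 N and linear speed of board below 0.02 m/s), for 0.3 s.
2. the long tube is held, lifted clear of the rack (height (world z) of long_tube above 0.052 m and contact force between long_tube and the fingers above 0.5 N), for 0.2 s.
At the end, for the whole second after the job is handed in: the board leans on the rail unaided (10-32 deg, within 30 mm of the stand's middle, turned under 11 deg); the long tube is held still, cap up, its middle within 22 mm of the point 100 mm before the lens, within 12 deg of parallel to the board, touching neither board nor stand (all of step 1 and distance between long_tube_center and view below 0.022 m and angle between the z axis of long_tube_center and the z axis of board_center, either way round below 0.21 rad and angle between long_tube_center's own z axis and vertical below 0.8 rad and contact force between long_tube and the fingers above 1 N and linear speed of long_tube below 0.02 m/s and contact force between long_tube and stand below 0.05 N and contact force between long_tube and board below 0.05 N); the arm keeps its last pose, push and grip.
It fails at once if a short tube is pulled out or shifted (distance of any of short_tube1_center, short_tube2_center, short_tube3_center from where it was at the start of the episode above 0.03 m).
It fails at once if the camera is shifted (distance of lens from where it was at the start of the episode above 0.006 m).
It also fails if it takes over 53 s, if anything falls off the work surface, if the arm or the gripper's body presses on something with over 40 N, if the wrist force passes 120 N, or if a joint passes its speed limit or range.

ROBOT

A 6-joint arm with a two-finger parallel gripper is mounted at the origin on the work surface. World frame = base frame: x ahead of the robot, y to its left, z up, the work surface at z = 0. Lengths are in mm, angles in degrees, forces in N, time in s.
With the tool pointing down it reaches from about 350 to 850 mm from the base axis. Payload 8.1 kg.
Tool frame: the origin (TCP) lies midway between the tips of the shut fingers; the grasp point (between the pads) lies 19 mm behind it; z points along the fingers, y is the line along which they close (so a half turn about z gives the same grasp; the last joint's range is limited). The gripper opens to 85 mm and grips with 20 to 120 N. Pads are 22 mm wide; open, the fingers measure 114 mm over their backs; the gripper's body (76 mm by 85 mm) begins 54 mm behind the grasp point. The pads swing forward as they close: fully open they stand 13 mm farther back than shut.
Start: joints at [59.679, 7.471, 85.268, -0, 87.261, -4.893], TCP at [257.605, 541.89, 231.292] pointing down, gripper open.
Joint ranges: [-169.43, 169.43], [-51.17, 129.36], [1.28, 143.12], [-76.62, 256.62], [0, 156.53], [-152.29, 152.29]. Speed limits (degrees/s): [136.94, 136.94, 159.86, 180, 180, 180].

INTERFACE

Orientations are given as [roll, pitch, yaw] about the fixed x, y, z axes, in that order (R = Rz(yaw) Ry(pitch) Rx(roll)).
In Python, from bench import sense, snapshot, camera_params, hand_in, masks_of, pinpoint gives the robot as it stands.
- The arm moves only by the tool step_arm, never from a script. Its argument "targets" is a list of rows, each an object with "angular": the turn, a rotation vector about the tool's x, y, z scaled (see below), a list of three; "dp": the shift along the tool's x, y, z scaled (see below), a list of three; "fingers": the closure, from 0 (fully open) to 1 (shut). A call has exactly 8 rows; each row is the pose to reach, as a shift and turn from the pose commanded when the call began, along the tool's axes at that moment, turning the shorter way round; what a row does not reach only later rows make up. The controller multiplies each number of a shift by 0.2 m and each number of a turn by 180 degrees. A row lasts 1/8 s, in which the tool goes at most 62.5 mm and 10.7 degrees, less where a joint would pass 70% of its speed; a pose out of reach is approached as far as the arm can. A call with a number of a shift or a turn outside -1 to 1 is refused whole. A call with a gripper value outside its range is refused whole. The fingers move at their own pace and stop on an object; "newtons" is the grip in N (left out, the last holds). Time passes only in rows, so rows that repeat a pose let the fingers close, or fill a call up. It gives the time, the measured TCP pose, the force, the opening and the grip force at its end, in the units of the state.
- sense(): the state, without advancing time (a new reading comes with each control period).
- snapshot(name): name is "scene" or "side" or "wrist"; returns the picture (480x640x3 uint8, blue, green, red); there is no depth.
- camera_params(name): a dict with "vfov" (degrees; the focal length in pixels is half the picture's height over the tangent of half this angle, whatever the lens; pixels are square), "cx", "cy" (the principal point, pixels), "D" ([k1, k2, p1, p2, k3] as OpenCV has them; the pictures are not rectified), "R" (3x3) and "t" (3): a world point X has camera coordinates R X + t. Camera axes: x right, y down, z forward; pixel columns grow to the right and rows downward; lengths in mm; the calibration is good to about 2 mm. A picture is of the moment at which its call begins: read the wrist's pose just before it. camera_params takes no time and is no camera call; for the wrist camera it gives the pose at the moment of the call.
- hand_in(): hands the job in; it is judged then, once.
Trained networks look in the newest picture that a camera, given by its name, has taken for a name from the list of things; names that differ only in an ending like _2 or _b are one class to them, and where a whole thing is asked for, a point or a joint stands for the part that bears it (a point fixed in the world has none). Each returns a list of dicts, best first, with "conf" (0 to 1); they miss things now and then, are a little off and sometimes report something else, mostly with a low value. They report only what shows in the picture. A call takes as long as a camera call. They do not tell look-alikes from the thing itself.
- masks_of(camera, label): "pixels" (480x640 bool, what is visible of it) and "at" ([column, row] in pixels, amid what is visible of it).
- pinpoint(camera, label): "at" ([column, row] in pixels: a listed point, or the origin of a listed thing).
The state is a dict: "time": time; "joint_pos": joint angles; "qd": joint speeds; "joint_efforts": joint torques, N m; "tool_pos": TCP position; "tcp_rot": TCP orientation; "ft_force": force on the tool from outside, world axes, zero at the start; "wrist_torque": the same for the moment, N m; "finger_gap": finger opening in mm; "grip_force": force on a finger pad.
Only numpy, scipy, OpenCV 4.12 (cv2) and the standard library are available. Lean on these libraries where they do the work, as an engineer would, in place of code of your own. Each camera call takes 0.05 s, during which the arm holds its last target. There are 200 camera calls.

## Working session

There is one attempt and no reset: what is moved stays moved. The work goes in short steps, Python scripts to look and compute and a tool call to move; the robot and the scene stay as the last step left them, time stands still between calls to the robot, and variables do not carry over. Pictures are saved under pics/ and viewed, at most 10 in all, crops included, and the job is handed in when it is done.

Besides the shell and the picture viewer there is one more tool, called after ">>>" in YAML: its name, and indented under it one key for each argument. step_arm: Moves the arm, as the interface text tells. Its arguments: {"type":"object","properties":{"targets":{"type":"array","items":{"type":"object","properties":{"angular":{"type":"array","items":{"type":"number","minimum":-1,"maximum":1}},"dp":{"type":"array","items":{"type":"number","minimum":-1,"maximum":1}},"fingers":{"type":"number"}}}},"newtons":{"type":"number"}},"required":["targets"]}

```bash
mkdir -p pics; ls
cat > h.py <<'E'
import numpy as np, cv2
from scipy.spatial.transform import Rotation as Rn
from bench import *
def K(c):
    f=240/np.tan(np.radians(c['vfov'])/2); return np.array([[f,0,c['cx']],[0,f,c['cy']],[0,0,1.]])
def ray(c,px):
    u=cv2.undistortPoints(np.array([[px]],float),K(c),np.array(c['D'],float))[0,0]
    R=np.array(c['R']);t=np.array(c['t'])
    d=R.T@np.array([u[0],u[1],1]); return -R.T@t, d/np.linalg.norm(d)
def onz(c,px,z):
    o,d=ray(c,px); return o+d*(z-o[2])/d[2]
def tri(l):
    A=np.zeros((3,3));b=np.zeros(3)
    for c,px in l:
        o,d=ray(c,px);P=np.eye(3)-np.outer(d,d);A+=P;b+=P@o
    X=np.linalg.solve(A,b); return X,[round(float(np.linalg.norm(np.cross(X-ray(c,p)[0],ray(c,p)[1]))),1) for c,p in l]
def proj(c,X):
    return cv2.projectPoints(np.array(X,float).reshape(-1,1,3),cv2.Rodrigues(np.array(c['R']))[0],np.array(c['t'],float),K(c),np.array(c['D'],float))[0].reshape(-1,2)
def Rt(s): return Rn.from_euler('xyz',s['tcp_rot'],degrees=True)
def go(pos,rot):
    """dp and angular numbers for absolute target from current state"""
    s=sense();R=Rt(s)
    dp=R.inv().apply(np.array(pos)-s['tool_pos'])/200
    w=(R.inv()*rot).as_rotvec(degrees=True)/180
    return np.round(dp,4),np.round(w,4)
E
python3 - <<'E'
from h import *
ims=[]
for n in ['scene','side','wrist']:
    im=snapshot(n);ims.append(im)
    c=camera_params(n)
    print(n,c['vfov'],(-np.array(c['R']).T@c['t']).round(),np.array(c['R'])[2].round(2))
    for l in ['board_center','board','foot_line','rail_mid','stand','lens','view','long_tube_center','long_tube','short_tube1_center']:
        print(l,[(np.round(d['at']).tolist(),round(d['conf'],2)) for d in pinpoint(n,l)][:5])
cv2.imwrite('pics/a.png',ims[0]);cv2.imwrite('pics/b.png',ims[1])
s=sense();print(s)
E
```

```text
pics
scene 55.29091719569602 [903. 290. 769.] [-0.46 -0.32 -0.83]
board_center [([444.0, 385.0], 0.74), ([469.0, 298.0], 0.58)]
board [([459.0, 321.0], 0.85), ([518.0, 292.0], 0.63), ([436.0, 392.0], 0.57)]
foot_line [([319.0, 252.0], 0.86), ([467.0, 300.0], 0.51)]
rail_mid [([332.0, 210.0], 0.9)]
stand [([314.0, 251.0], 0.72)]
lens [([271.0, 262.0], 0.72), ([206.0, 185.0], 0.71), ([331.0, 209.0], 0.46)]
view []
long_tube_center [([233.0, 151.0], 0.54)]
long_tube [([238.0, 174.0], 0.85)]
short_tube1_center [([203.0, 182.0], 0.67)]
side 56.16463823967495 [ 301. -644.  569.] [ 0.26  0.8  -0.54]
board_center [([216.0, 192.0], 0.9), ([270.0, 187.0], 0.7), ([320.0, 187.0], 0.56)]
board [([276.0, 217.0], 0.92), ([319.0, 208.0], 0.89), ([218.0, 216.0], 0.81)]
foot_line [([320.0, 290.0], 0.8)]
rail_mid [([293.0, 254.0], 0.97)]
stand [([319.0, 289.0], 0.58)]
lens [([333.0, 373.0], 0.25)]
view [([270.0, 186.0], 0.36)]
long_tube_center [([330.0, 376.0], 0.74), ([272.0, 185.0], 0.52)]
long_tube []
short_tube1_center [([390.0, 367.0], 0.7)]
wrist 70.13274471220225 [192. 573. 374.] [ 0.26 -0.12 -0
[... 168 characters left out ...]
_center []
{'time': 1.65, 'joint_pos': array([ 5.96799918e+01,  7.47226272e+00,  8.52660085e+01,  1.18234361e-03,
        8.72630125e+01, -4.89260916e+00]), 'qd': array([-0.04227814,  0.02636025, -0.03264954, -0.08760121, -0.03674731,
        0.02565679]), 'joint_efforts': array([ 4.92365107e-04, -5.69302475e+01, -5.00850213e+01, -3.73665789e-04,
        1.47829640e-03,  3.86935130e-05]), 'tool_pos': array([257.59217173, 541.89835191, 231.29797186]), 'tcp_rot': array([-1.79998822e+02, -1.28617807e-03,  1.54572544e+02]), 'ft_force': array([ 0.0433199 , -0.57230516, -0.0400691 ]), 'wrist_torque': array([ 0.00070447, -0.01545154, -0.02929418]), 'grip_force': 0.0, 'finger_gap': 85.4100058684733}
```

View pics/a.png

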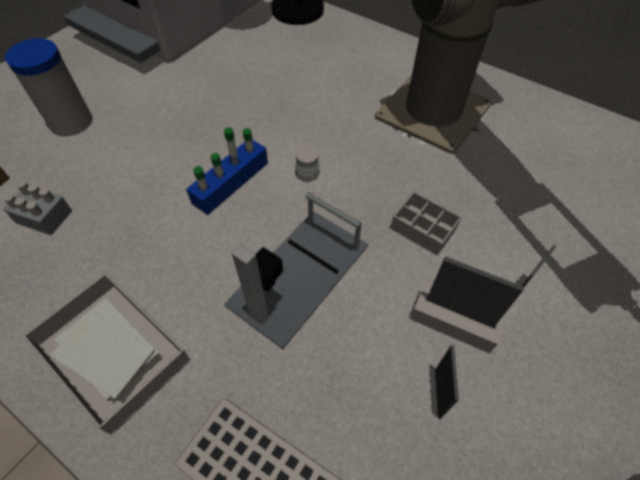

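View pics/b.png

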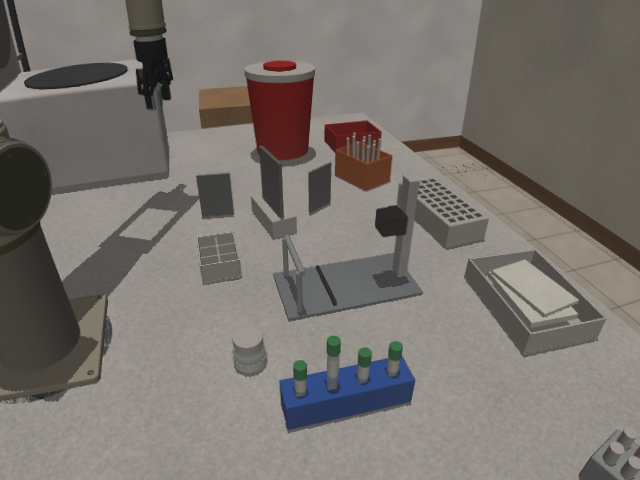

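Run:
```python
import cv2,numpy as np
a=cv2.imread('pics/a.png');b=cv2.imread('pics/b.png')
a=a[115:385,185:545];a=np.clip(a*1.8,0,255).astype('uint8');cv2.imwrite('pics/a2.png',cv2.resize(a,(800,600),interpolation=cv2.INTER_CUBIC))
b=b[140:420,235:435];b=np.clip(b*1.5,0,255).astype('uint8');cv2.imwrite('pics/b2.png',cv2.resize(b,None,fx=600/280,fy=600/280,interpolation=cv2.INTER_CUBIC))
```

```text
(no output)
```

View pics/a2.png

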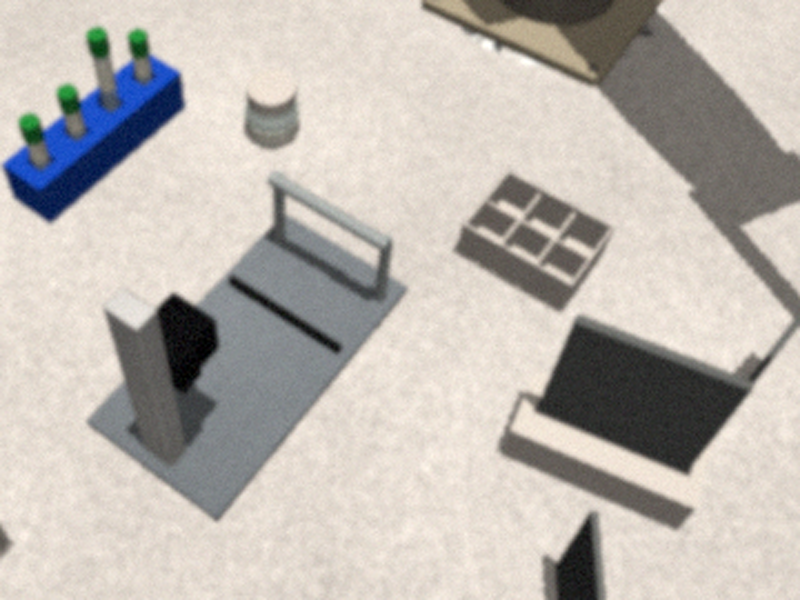

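View pics/b2.png

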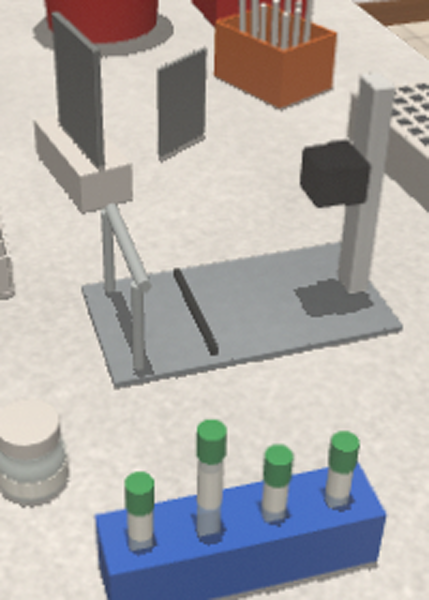

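```bash
cat > m.py <<'E'
from h import *
from scipy.optimize import least_squares
cs=camera_params('scene');cd=camera_params('side')
A=lambda p:[p[0]/2.22222+185-.3,p[1]/2.22222+115-.3]
B=lambda p:[p[0]*280/600+235-.3,p[1]*280/600+140-.3]
S=[((195,70,8),(217,519)),((195,-70,8),(90,422)),((-75,70,8),(407,289)),((-45,60,95),(389,242)),((-45,-60,95),(272,180)),((17,60,16),(340,349)),((17,-60,16),(232,279))]
D=[((-75,-70,8),(116,383)),((195,-70,8),(401,326)),((-75,70,8),(83,289)),((-45,-60,95),(142,284)),((-45,60,95),(110,209)),((17,-60,16),(214,351)),((17,60,16),(178,270))]
def T(q,P):
    c,s=np.cos(q[2]),np.sin(q[2]);P=np.array(P,float)
    return np.c_[q[0]+c*P[:,0]-s*P[:,1],q[1]+s*P[:,0]+c*P[:,1],P[:,2]]
def res(q):
    return np.r_[(proj(cs,T(q,[x for x,_ in S]))-[A(p) for _,p in S]).ravel(),(proj(cd,T(q,[x for x,_ in D]))-[B(p) for _,p in D]).ravel()]
if __name__=='__main__':
    q=least_squares(res,[450,0,0.],loss='soft_l1').x
    print('stand',q[:2].round(1),np.degrees(q[2]).round(2));print(res(q).reshape(-1,2).round(1).tolist())
    np.save('q.npy',q)
    for n,a,b,z in [('b1',(577,319),(101,52),178),('b2',(750,384),(57,17),178),('tube',(98,32),(211,425),138)]:
        print(n,onz(cs,A(a),z).round(1),onz(cd,B(b),z).round(1),tri([(cs,A(a)),(cd,B(b))]))
    # camera body in side/scene picture: fit h, depth
    for n,c,f in [('scene',cs,'a'),('side',cd,'b')]:
        im=cv2.imread(f'pics/{f}.png').max(2)
        ctr=proj(c,T(q,[(140,0,135)]))[0].astype(int)
        m=np.zeros_like(im);m[ctr[1]-40:ctr[1]+40,ctr[0]-40:ctr[0]+40]=1
        th=(im<(45 if n=='scene' else 60)).astype('uint8')*m
        k,l,st,_=cv2.connectedComponentsWithStats(th);i=1+st[1:,4].argmax();print(n,st[i])
        M=l==i;best=[]
        for h in range(110,160,1):
          for x1 in (150,155,160,165):
            P=T(q,[(x,y,z) for x in(120,x1) for y in(-25,25) for z in(h-21,h+21)])
            pp=cv2.convexHull(proj(c,P).astype(np.float32)).round().astype(int)
            o=np.zeros_like(im);cv2.fillConvexPoly(o,pp,1);o=o>0
            best.append(((o&M).sum()/(o|M).sum(),h,x1))
        print(sorted(best)[-5:])
E
python3 m.py
```

```text
stand [509.5   9.8] -1.36
[[-0.1, 0.9], [-2.4, 0.1], [0.6, -0.4], [-0.6, 2.6], [-0.5, -0.3], [-0.1, 0.1], [-0.8, -0.0], [-1.6, 0.0], [0.6, -0.2], [-1.8, -1.6], [0.2, 1.8], [-0.5, 0.4], [-0.4, -1.2], [-1.6, -0.4]]
b1 [495.1 235.2 178. ] [501.1 230.8 178. ] (array([499.11647454, 234.10257752, 178.6668823 ]), [3.2, 3.2])
b2 [474.5 349.9 178. ] [478.  337.4 178. ] (array([477.16136474, 348.58488779, 176.06437083]), [3.5, 3.5])
tube [ 444.2 -253.5  138. ] [ 450.6 -248.3  138. ] (array([ 448.23736025, -250.77495543,  141.68393644]), [1.4, 1.4])
scene [ 255  248   28   60 1010]
[(np.float64(0.5396610169491526), 133, 160), (np.float64(0.5399568034557235), 130, 155), (np.float64(0.5399568034557235), 133, 155), (np.float64(0.5424460431654676), 135, 155), (np.float64(0.5432451751250893), 132, 155)]
side [375 206  33  31 807]
[(np.float64(0.7782101167315175), 142, 165), (np.float64(0.7810361681329423), 134, 165), (np.float64(0.7857838364167478), 136, 165), (np.float64(0.7857838364167478), 138, 165), (np.float64(0.7857838364167478), 140, 165)]
```

Run:
```python
from h import *
print(go([485,290,240],Rn.from_euler('xyz',[180,0,101],degrees=True)))
```

```text
(array([-1.5677, -0.6493, -0.0435]), array([-0.    , -0.    ,  0.2976]))
```

>>> step_arm:
  targets:
    - {"dp": [-0.3,-0.12,-0.02],"angular": [0,0,0.055],"fingers": 0}
    - {"dp": [-0.6,-0.25,-0.03],"angular": [0,0,0.11],"fingers": 0}
    - {"dp": [-0.9,-0.37,-0.04],"angular": [0,0,0.165],"fingers": 0}
    - {"dp": [-1,-0.5,-0.04],"angular": [0,0,0.22],"fingers": 0}
    - {"dp": [-1,-0.65,-0.04],"angular": [0,0,0.275],"fingers": 0}
    - {"dp": [-1,-0.65,-0.04],"angular": [0,0,0.2976],"fingers": 0}
    - {"dp": [-1,-0.65,-0.04],"angular": [0,0,0.2976],"fingers": 0}
    - {"dp": [-1,-0.65,-0.04],"angular": [0,0,0.2976],"fingers": 0}

```text
time: 2.65
tool_pos: [382.5, 338.9, 239.4]
tcp_rot: [180.0, -0.0, 101.1]
ft_force: [0.7, 0.5, 0.4]
finger_gap: 85.7
grip_force: 0.0
```

Run:
```python
from h import *
s=sense();print(s['time'],s['tool_pos'],s['tcp_rot'])
print(go([485,290,240],Rn.from_euler('xyz',[180,0,101],degrees=True)))
c=camera_params('wrist');im=snapshot('wrist');np.save('c1.npy',c,allow_pickle=True);cv2.imwrite('pics/w1.png',im)
for X in ([499,234,178],[477,348.6,178]): print(proj(c,X))
for d in masks_of('wrist','board'):
    ys,xs=np.nonzero(d['pixels']);print(d['conf'],d['at'],xs.min(),xs.max(),ys.min(),ys.max())
```

```text
2.65 [382.4733823  338.86753959 239.39469471] [ 1.79987059e+02 -6.94445617e-03  1.01120636e+02]
(array([-0.3386,  0.4559, -0.003 ]), array([ 0.0001, -0.    ,  0.0007]))
[[439.34001377 405.97925007]]
[[460.40211915 261.7639022 ]]
0.93 [418.8, 270.8] 392 467 208 383
0.82 [540.5, 265.8] 474 617 231 300
0.63 [293.0, 174.9] 243 341 154 203
```

View pics/w1.png

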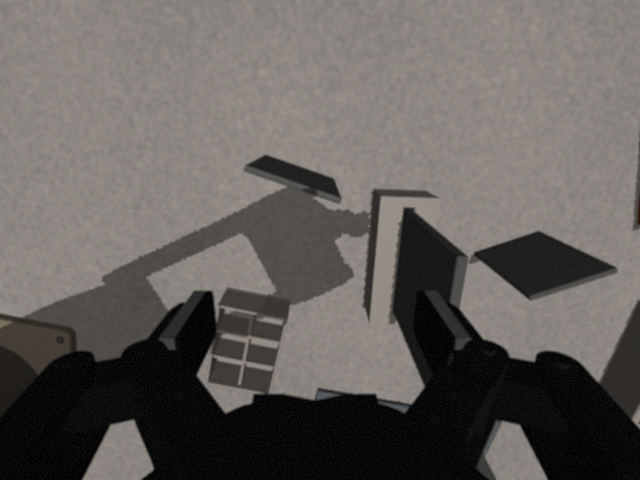

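>>> step_arm:
  targets:
    - {"dp": [-0.17,0.23,0],"fingers": 0}
    - {"dp": [-0.34,0.456,0],"fingers": 0}
    - {"dp": [-0.34,0.456,0],"fingers": 0}
    - {"dp": [-0.34,0.456,0],"fingers": 0}
    - {"dp": [-0.34,0.456,0],"fingers": 0}
    - {"dp": [-0.34,0.456,0],"fingers": 0}
    - {"dp": [-0.34,0.456,0],"fingers": 0}
    - {"dp": [-0.34,0.456,0],"fingers": 0}

```text
validation failed for argument at $.ta...
```

Run:
```python
from h import *
s=sense();print(s['time'],s['tool_pos'],s['tcp_rot'])
c=camera_params('wrist');im=snapshot('wrist');np.save('c1.npy',c,allow_pickle=True);cv2.imwrite('pics/w2.png',im)
for X in ([499,234,178],[477,348.6,178],[488,291,178]): print(proj(c,X))
for d in masks_of('wrist','board'):
    ys,xs=np.nonzero(d['pixels']);print(d['conf'],d['at'],xs.min(),xs.max(),ys.min(),ys.max())
```

```text
2.75 [382.36251281 338.91904797 239.2366596 ] [-1.79993684e+02  4.32342734e-03  1.01100034e+02]
[[439.56142878 406.14629802]]
[[460.614248   261.89518187]]
[[449.41335538 340.04191535]]
0.78 [420.3, 273.6] 393 467 208 384
0.73 [539.6, 265.7] 475 617 231 299
0.59 [293.9, 177.4] 244 341 154 203
```

View pics/w2.png

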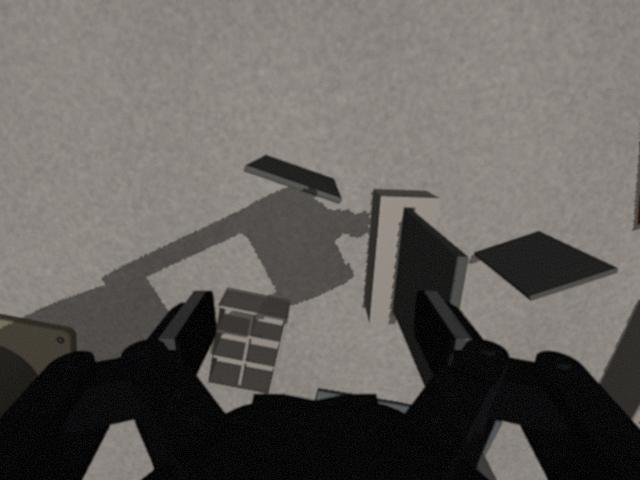

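>>> step_arm:
  targets:
    - {"dp": [-0.17,0.23,0],"angular": [0,0,0],"fingers": 0}
    - {"dp": [-0.34,0.456,0],"angular": [0,0,0],"fingers": 0}
    - {"dp": [-0.34,0.456,0],"angular": [0,0,0],"fingers": 0}
    - {"dp": [-0.34,0.456,0],"angular": [0,0,0],"fingers": 0}
    - {"dp": [-0.34,0.456,0],"angular": [0,0,0],"fingers": 0}
    - {"dp": [-0.34,0.456,0],"angular": [0,0,0],"fingers": 0}
    - {"dp": [-0.34,0.456,0],"angular": [0,0,0],"fingers": 0}
    - {"dp": [-0.34,0.456,0],"angular": [0,0,0],"fingers": 0}

```text
time: 3.85
tool_pos: [484.7, 289.5, 239.4]
tcp_rot: [180.0, -0.0, 101.0]
ft_force: [-0.2, -0.4, 0.2]
finger_gap: 85.3
grip_force: 0.0
```

Run:
```python
from h import *
s=sense();print(s['time'],s['tool_pos'],s['tcp_rot'])
c=camera_params('wrist');im=snapshot('wrist');np.save('c1.npy',c,allow_pickle=True);cv2.imwrite('pics/w2.png',im[150:450,120:520])
for X in ([499,234,178],[477,348.6,178],[488,291,178]): print(proj(c,X))
```

```text
3.85 [484.69091678 289.51983026 239.4240221 ] [ 1.79988206e+02 -4.79965201e-03  1.01034314e+02]
[[319.11910654 327.87346325]]
[[320.33231063 153.56843205]]
[[319.59903116 248.02102969]]
```

View pics/w2.png

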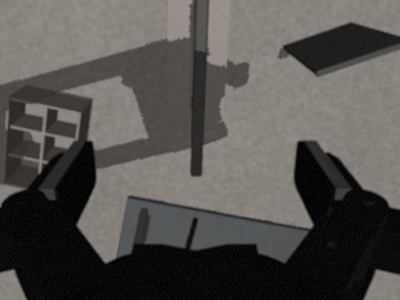

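Run:
```python
from h import *
c=np.load('c1.npy',allow_pickle=True).item()
im=cv2.imread('pics/w2.png').mean(2)
for r in (50,90,120,150,165): print(r,im[r-3:r+4,184:214].mean(0).astype(int))
for p in ((120+197,150+175),(120+199,150+70)): print(onz(c,p,178).round(1))
s=sense();print(s['time'],go([486,290,146],Rt(s)))
```

```text
50 [ 77  78  78  79  77  77  76  73  68  55  47  50  57  62  66  67  66  67
  67  72  72  65  64  79 102 124 138 140 141 141]
90 [76 77 77 77 76 74 72 67 52 39 39 42 43 43 41 43 42 42 41 41 42 57 70 77
 78 77 77 77 76 76]
120 [74 74 75 75 76 78 72 58 42 39 41 42 41 42 41 42 40 41 39 46 61 72 76 76
 75 76 78 76 77 76]
150 [111 110 113 116 120 120 102  67  43  39  42  42  41  42  42  42  40  42
  78 118 132 134 130 131 130 129 129 130 132 133]
165 [131 131 132 133 131 122  93  56  41  39  42  42  41  41  40  40  40  61
  99 124 132 134 134 134 133 133 133 133 133 133]
[497.1 235.9 178. ]
[484.1 309.  178. ]
3.9 (array([0.0016, 0.0065, 0.467 ]), array([0., 0., 0.]))
```

>>> step_arm:
  targets:
    - {"dp": [0.01,0.014,0.12],"angular": [0,0,0],"fingers": 0}
    - {"dp": [0.01,0.014,0.26],"angular": [0,0,0],"fingers": 0}
    - {"dp": [0.01,0.014,0.4],"angular": [0,0,0],"fingers": 0.3}
    - {"dp": [0.01,0.014,0.467],"angular": [0,0,0],"fingers": 0.5}
    - {"dp": [0.01,0.014,0.467],"angular": [0,0,0],"fingers": 0.7}
    - {"dp": [0.01,0.014,0.467],"angular": [0,0,0],"fingers": 1}
    - {"dp": [0.01,0.014,0.467],"angular": [0,0,0],"fingers": 1}
    - {"dp": [0.01,0.014,0.467],"angular": [0,0,0],"fingers": 1}
  newtons: 50

```text
time: 4.9
tool_pos: [487.8, 292.1, 147.5]
tcp_rot: [179.9, -0.0, 101.0]
ft_force: [-3.0, -0.6, 6.9]
finger_gap: 7.2
grip_force: 49.9
```

>>> step_arm:
  targets:
    - {"dp": [0,0,-0.05],"angular": [0,0,0],"fingers": 1}
    - {"dp": [0,0,-0.13],"angular": [0,0,0],"fingers": 1}
    - {"dp": [0,0,-0.23],"angular": [0,0,0],"fingers": 1}
    - {"dp": [0,0,-0.35],"angular": [0,0,0],"fingers": 1}
    - {"dp": [0,0,-0.5],"angular": [0,0,0],"fingers": 1}
    - {"dp": [0,0,-0.6],"angular": [0,0,0],"fingers": 1}
    - {"dp": [0,0,-0.6],"angular": [0,0,0],"fingers": 1}
    - {"dp": [0,0,-0.6],"angular": [0,0,0],"fingers": 1}

```text
time: 5.9
tool_pos: [486.9, 291.6, 264.8]
tcp_rot: [-179.9, 0.0, 101.0]
ft_force: [0.6, -0.1, -2.2]
finger_gap: 7.1
grip_force: 48.7
```

Run:
```python
from m import *
q=np.load('q.npy')
for n,P in (('foot',(0,0,8)),('rail',(-45,0,95)),('lens',(120,0,135))):
    X=T(q,[P])[0];print(n,X.round(1),proj(cs,X),proj(cd,X))
print(tri([(cs,(319,252)),(cd,(320,290))]),tri([(cs,(332,210)),(cd,(293,254))]))
cv2.imwrite('pics/s2.png',snapshot('side'));s=sense();print(s['time'],s['tool_pos'],s['tcp_rot'],s['ft_force'])
r=Rn.from_euler('xyz',[180,0,88.6],degrees=True)
T2=T(q,[(-30,0,260)])[0];print('above',T2,go(T2,r))
```

```text
foot [509.5   9.8   8. ] [[317.6554683  251.96303437]] [[316.35420146 287.47772012]]
rail [464.5  10.9  95. ] [[332.24700123 210.42455408]] [[292.88841701 254.79201228]]
lens [629.5   7.  135. ] [[273.26904308 259.98004784]] [[378.13258723 223.32224032]]
(array([511.37617304,   8.58841865,   4.46608713]), [5.3, 5.3]) (array([464.92384856,  10.73251288,  96.71658302]), [0.2, 0.2])
5.95 [486.69749149 291.44823559 264.35239306] [-1.79872482e+02  3.34674160e-02  1.01003627e+02] [ 0.07257973 -0.11073944 -1.72020259]
above [479.53914294  10.54256741 260.        ] (array([-1.3719, -0.3032,  0.0232]), array([-0.0007,  0.0003,  0.0689]))
```

>>> step_arm:
  targets:
    - {"dp": [-0.1,-0.03,0],"angular": [0,0,0.01],"fingers": 1}
    - {"dp": [-0.25,-0.07,0],"angular": [0,0,0.02],"fingers": 1}
    - {"dp": [-0.45,-0.1,0],"angular": [0,0,0.03],"fingers": 1}
    - {"dp": [-0.65,-0.15,0],"angular": [0,0,0.045],"fingers": 1}
    - {"dp": [-0.85,-0.2,0],"angular": [0,0,0.06],"fingers": 1}
    - {"dp": [-1,-0.25,0],"angular": [0,0,0.069],"fingers": 1}
    - {"dp": [-1,-0.3,0],"angular": [0,0,0.069],"fingers": 1}
    - {"dp": [-1,-0.3,0],"angular": [0,0,0.069],"fingers": 1}

```text
time: 6.95
tool_pos: [465.7, 83.7, 265.4]
tcp_rot: [-180.0, -0.0, 88.5]
ft_force: [-0.1, 0.2, -1.9]
finger_gap: 7.2
grip_force: 48.9
```

Run:
```python
from m import *
q=np.load('q.npy')
a=np.radians(20)
r=Rn.from_euler('z',-1.36,degrees=True)*Rn.from_euler('y',-20,degrees=True)*Rn.from_euler('xyz',[180,0,90],degrees=True)
u=np.array([-np.sin(a),0,np.cos(a)]);n=np.array([np.cos(a),0,np.sin(a)])
P=np.array([2,0,58.])+4*n+139.5*u
X=T(q,[P])[0];print(sense()['time'],sense()['tool_pos'],X,go(X,r))
```

```text
6.95 [465.73386676  83.72791498 265.44918863] [467.58949479  10.82728246 190.45520117] (array([-0.3642,  0.0189,  0.3749]), array([-0.1113,  0.    , -0.0006]))
```

>>> step_arm:
  targets:
    - {"dp": [-0.07,0,0],"angular": [-0.03,0,0],"fingers": 1}
    - {"dp": [-0.2,0.01,0],"angular": [-0.065,0,0],"fingers": 1}
    - {"dp": [-0.32,0.019,0],"angular": [-0.1,0,0],"fingers": 1}
    - {"dp": [-0.364,0.019,0.05],"angular": [-0.1113,0,0],"fingers": 1}
    - {"dp": [-0.364,0.019,0.15],"angular": [-0.1113,0,0],"fingers": 1}
    - {"dp": [-0.364,0.019,0.28],"angular": [-0.1113,0,0],"fingers": 1}
    - {"dp": [-0.364,0.019,0.375],"angular": [-0.1113,0,0],"fingers": 1}
    - {"dp": [-0.364,0.019,0.375],"angular": [-0.1113,0,0],"fingers": 1}

```text
time: 7.95
tool_pos: [466.9, 12.2, 187.6]
tcp_rot: [160.3, -0.0, 88.7]
ft_force: [0.3, 0.3, -2.0]
finger_gap: 7.2
grip_force: 49.1
```

Run:
```python
from m import *
q=np.load('q.npy')
a=np.radians(20)
s=sense();print(s['time'],s['tool_pos'],s['tcp_rot'],s['ft_force'])
r=Rn.from_euler('z',-1.36,degrees=True)*Rn.from_euler('y',-20,degrees=True)*Rn.from_euler('xyz',[180,0,90],degrees=True)
u=np.array([-np.sin(a),0,np.cos(a)]);n=np.array([np.cos(a),0,np.sin(a)])
for z in (11,8,5):
  P=np.array([2,0,z])+4*n+139.5*u
  X=T(q,[P])[0];print(z,go(X,r))
a2=snapshot('scene');b=snapshot('side')
o=np.hstack([cv2.resize(a2[130:330,210:390],None,fx=2.2,fy=2.2,interpolation=2),cv2.resize(b[110:310,230:410],None,fx=2.2,fy=2.2,interpolation=2)])
cv2.imwrite('pics/p.png',np.clip(o*1.5,0,255).astype('uint8'))
```

```text
7.95 [466.92654068  12.21132391 187.56443811] [ 1.60320891e+02 -4.42580338e-02  8.86552606e+01] [ 0.25419241  0.2663479  -2.04336196]
11 (array([-0.007 , -0.071 ,  0.2088]), array([-0.0018, -0.0003, -0.    ]))
8 (array([-0.007, -0.076,  0.223]), array([-0.0018, -0.0003, -0.    ]))
5 (array([-0.007 , -0.0811,  0.2371]), array([-0.0018, -0.0003, -0.    ]))
```

View pics/p.png

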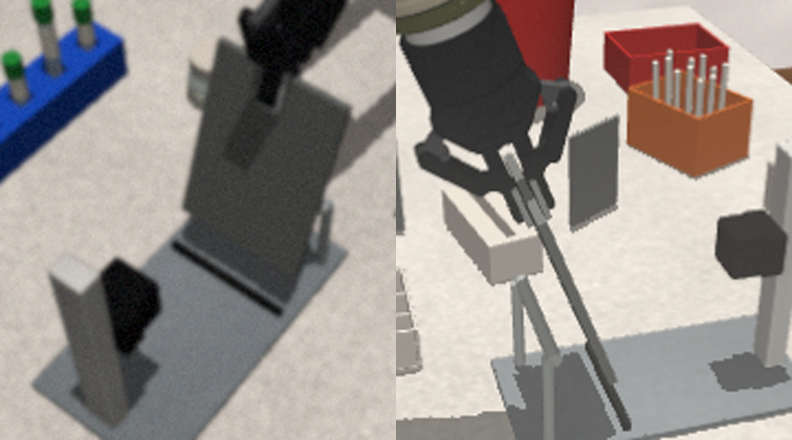

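>>> step_arm:
  targets:
    - {"dp": [-0.007,-0.015,0.05],"angular": [0,0,0],"fingers": 1}
    - {"dp": [-0.007,-0.035,0.11],"angular": [0,0,0],"fingers": 1}
    - {"dp": [-0.007,-0.055,0.16],"angular": [0,0,0],"fingers": 1}
    - {"dp": [-0.007,-0.068,0.195],"angular": [0,0,0],"fingers": 1}
    - {"dp": [-0.007,-0.072,0.21],"angular": [0,0,0],"fingers": 1}
    - {"dp": [-0.007,-0.0735,0.216],"angular": [0,0,0],"fingers": 1}
    - {"dp": [-0.007,-0.0735,0.216],"angular": [0,0,0],"fingers": 1}
    - {"dp": [-0.007,-0.0735,0.216],"angular": [0,0,0],"fingers": 1}

```text
time: 9.05
tool_pos: [469.8, 9.7, 145.7]
tcp_rot: [159.9, 0.0, 88.6]
ft_force: [-0.4, 0.6, -1.6]
finger_gap: 7.4
grip_force: 49.2
```

>>> step_arm:
  targets:
    - {"dp": [0,-0.0025,0.007],"angular": [0,0,0],"fingers": 1}
    - {"dp": [0,-0.005,0.014],"angular": [0,0,0],"fingers": 1}
    - {"dp": [0,-0.0065,0.018],"angular": [0,0,0],"fingers": 1}
    - {"dp": [0,-0.008,0.022],"angular": [0,0,0],"fingers": 1}
    - {"dp": [0,-0.009,0.025],"angular": [0,0,0],"fingers": 1}
    - {"dp": [0,-0.009,0.025],"angular": [0,0,0],"fingers": 1}
    - {"dp": [0,-0.009,0.025],"angular": [0,0,0],"fingers": 1}
    - {"dp": [0,-0.009,0.025],"angular": [0,0,0],"fingers": 1}

```text
time: 10.05
tool_pos: [469.9, 9.6, 140.4]
tcp_rot: [159.9, 0.0, 88.6]
ft_force: [-0.7, -0.0, 1.7]
finger_gap: 7.2
grip_force: 49.9
```

>>> step_arm:
  targets:
    - {"dp": [0,-0.01,0],"angular": [-0.005,0,0],"fingers": 1}
    - {"dp": [0,-0.02,0],"angular": [-0.01,0,0],"fingers": 1}
    - {"dp": [0,-0.03,0.001],"angular": [-0.014,0,0],"fingers": 1}
    - {"dp": [0,-0.04,0.001],"angular": [-0.0185,0,0],"fingers": 1}
    - {"dp": [0,-0.043,0.001],"angular": [-0.0195,0,0],"fingers": 1}
    - {"dp": [0,-0.043,0.001],"angular": [-0.0195,0,0],"fingers": 1}
    - {"dp": [0,-0.043,0.001],"angular": [-0.0195,0,0],"fingers": 1}
    - {"dp": [0,-0.043,0.001],"angular": [-0.0195,0,0],"fingers": 1}

```text
time: 11.05
tool_pos: [461.8, 9.8, 137.3]
tcp_rot: [156.4, 0.0, 88.6]
ft_force: [-2.0, -0.4, 5.6]
finger_gap: 7.1
grip_force: 50.5
```

>>> step_arm:
  targets:
    - {"dp": [0,0,0],"angular": [0,0,0],"fingers": 0.85}
    - {"dp": [0,0,0],"angular": [0,0,0],"fingers": 0.75}
    - {"dp": [0,0,0],"angular": [0,0,0],"fingers": 0.7}
    - {"dp": [0,0,0],"angular": [0,0,0],"fingers": 0.7}
    - {"dp": [0,0,-0.07],"angular": [0,0,0],"fingers": 0.7}
    - {"dp": [0,0,-0.2],"angular": [0,0,0],"fingers": 0.7}
    - {"dp": [0,0,-0.4],"angular": [0,0,0],"fingers": 0.5}
    - {"dp": [0,0,-0.5],"angular": [0,0,0],"fingers": 0}

```text
time: 12.05
tool_pos: [421.8, 10.8, 231.0]
tcp_rot: [156.3, 0.0, 88.6]
ft_force: [0.4, 0.7, 0.4]
finger_gap: 59.5
grip_force: 0.0
```

Run:
```python
from m import *
q=np.load('q.npy')
s=sense();print(s['time'],s['tool_pos'],s['tcp_rot'],s['ft_force'],s['finger_gap'])
a2=snapshot('scene');print([(d['at'],d['conf']) for d in pinpoint('scene','board_center')])
b=snapshot('side');print([(d['at'],d['conf']) for d in pinpoint('side','board_center')])
cc=T(q,[(-31,0,87)])[0];print('exp',proj(cs,cc),proj(cd,cc))
cv2.imwrite('pics/s3.png',b);cv2.imwrite('pics/a3.png',a2)
o=np.hstack([cv2.resize(a2[130:330,210:390],None,fx=2.2,fy=2.2,interpolation=2),cv2.resize(b[130:330,230:410],None,fx=2.2,fy=2.2,interpolation=2)])
cv2.imwrite('pics/p2.png',np.clip(o*1.5,0,255).astype('uint8'))
# next: back to vertical at tube side: yaw 0
print(go([440,-50,260],Rn.from_euler('xyz',[180,0,0],degrees=True)))
```

```text
12.05 [421.75557943  10.83456774 230.97204184] [1.56289368e+02 1.72210878e-02 8.85863490e+01] [0.36018114 0.73697386 0.35730171] 59.469279862154934
[([330.1, 218.7], 0.86), ([445.1, 383.1], 0.79), ([529.5, 279.5], 0.48)]
[([320.3, 188.3], 0.94), ([300.0, 257.9], 0.77), ([214.0, 195.0], 0.72)]
exp [[327.7132992 217.846064 ]] [[300.36808256 257.14149695]]
(array([-0.3019,  0.1538, -0.1063]), array([ 0.1036, -0.1011,  0.4846]))
```

View pics/p2.png

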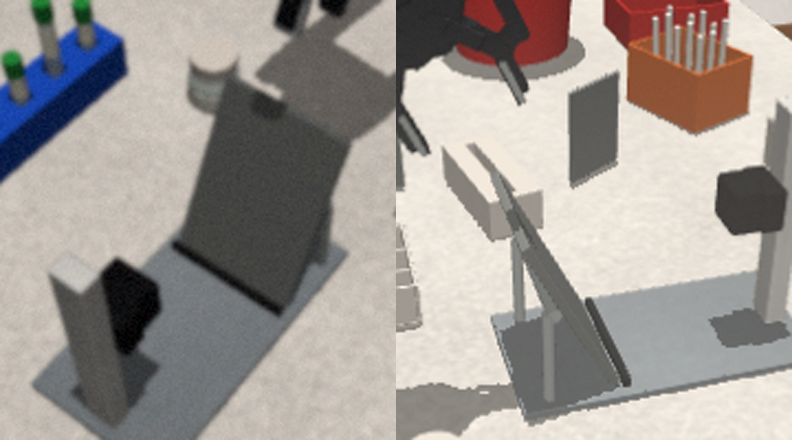

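>>> step_arm:
  targets:
    - {"dp": [-0.03,0.01,-0.05],"angular": [0.012,-0.012,0.058],"fingers": 0}
    - {"dp": [-0.07,0.03,-0.1],"angular": [0.024,-0.024,0.116],"fingers": 0}
    - {"dp": [-0.12,0.05,-0.106],"angular": [0.036,-0.036,0.174],"fingers": 0}
    - {"dp": [-0.17,0.08,-0.106],"angular": [0.048,-0.047,0.231],"fingers": 0}
    - {"dp": [-0.22,0.11,-0.106],"angular": [0.06,-0.059,0.288],"fingers": 0}
    - {"dp": [-0.27,0.14,-0.106],"angular": [0.072,-0.071,0.345],"fingers": 0}
    - {"dp": [-0.3,0.154,-0.106],"angular": [0.084,-0.083,0.402],"fingers": 0}
    - {"dp": [-0.302,0.154,-0.106],"angular": [0.096,-0.094,0.458],"fingers": 0}

```text
time: 13.25
tool_pos: [439.7, -50.1, 258.0]
tcp_rot: [179.0, -1.1, 4.5]
ft_force: [0.0, -0.2, -0.1]
finger_gap: 85.3
grip_force: 0.0
```

Run:
```python
from m import *
s=sense();print(s['time'],s['tool_pos'],s['tcp_rot'],s['joint_pos'].round(1))
print(go([447,-248,230],Rn.from_euler('xyz',[180,0,0],degrees=True)))
for n,c in (('scene',cs),('side',cd)): 
    X=[[448,-251,138],[448,-251,73]];print(proj(c,X))
```

```text
13.25 [439.68484618 -50.12133187 258.04322945] [178.98094794  -1.08370314   4.48871917] [-12.6 -19.6 107.7  -0.7  90.6  72.9]
(array([-0.0436,  0.9866,  0.157 ]), array([ 0.0054, -0.0062,  0.0249]))
[[228.45512957 130.67526616]
 [233.42044705 154.08889684]]
[[331.97882934 339.88198383]
 [330.88090733 372.76055023]]
```

>>> step_arm:
  targets:
    - {"dp": [0,0.15,0.02],"angular": [0.0054,-0.0062,0.0249],"fingers": 0}
    - {"dp": [-0.01,0.35,0.05],"angular": [0.0054,-0.0062,0.0249],"fingers": 0}
    - {"dp": [-0.02,0.6,0.08],"angular": [0.0054,-0.0062,0.0249],"fingers": 0}
    - {"dp": [-0.03,0.8,0.12],"angular": [0.0054,-0.0062,0.0249],"fingers": 0}
    - {"dp": [-0.04,0.93,0.14],"angular": [0.0054,-0.0062,0.0249],"fingers": 0}
    - {"dp": [-0.0436,0.987,0.145],"angular": [0.0054,-0.0062,0.0249],"fingers": 0}
    - {"dp": [-0.0436,0.987,0.145],"angular": [0.0054,-0.0062,0.0249],"fingers": 0}
    - {"dp": [-0.0436,0.987,0.145],"angular": [0.0054,-0.0062,0.0249],"fingers": 0}

```text
time: 14.25
tool_pos: [448.6, -247.0, 234.8]
tcp_rot: [179.9, -0.3, 0.4]
ft_force: [0.5, -0.3, -0.2]
finger_gap: 85.3
grip_force: 0.0
```

Run:
```python
from m import *
s=sense();print(s['time'],s['tool_pos'],s['tcp_rot'])
c=camera_params('wrist');im=snapshot('wrist');np.save('c2.npy',c,allow_pickle=True)
print(proj(c,[[448,-251,138]]))
print([(d['at'],d['conf']) for d in pinpoint('wrist','long_tube_center')])
hsv=cv2.cvtColor(im,cv2.COLOR_BGR2HSV);g=cv2.inRange(hsv,(40,80,20),(85,255,255))
k,l,st,ct=cv2.connectedComponentsWithStats(g)
for i in range(1,k):
    if st[i,4]>40: print(st[i],ct[i].round(1),onz(c,ct[i],138).round(1),onz(c,ct[i],103).round(1))
cv2.imwrite('pics/w3.png',im)
```

```text
14.25 [ 448.60191567 -246.97581015  234.77201024] [179.92827206  -0.25363812   0.38308467]
[[319.8672627  235.03174712]]
[([319.7, 211.4], 0.69)]
[317  93  24  26 490] [328.  105.8] [ 537.9 -255.5  138. ] [ 540.1 -256.8  103. ]
[313 153  23  25 431] [324.  165.1] [ 498.8 -253.4  138. ] [ 495.3 -254.3  103. ]
[310 216  24  31 574] [321.2 231.1] [ 451. -252.  138.] [ 440.6 -252.8  103. ]
[307 256  21  26 432] [317.1 268.7] [ 421.2 -249.2  138. ] [ 406.5 -249.6  103. ]
```

View pics/w3.png

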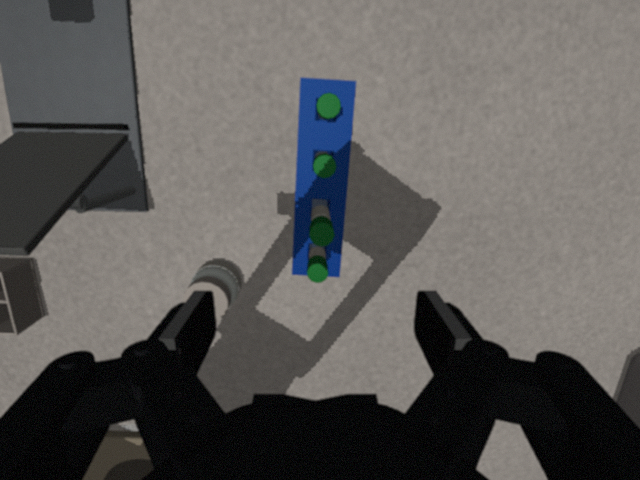

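>>> step_arm:
  targets:
    - {"dp": [0.002,0.024,0.1],"angular": [0,0,0],"fingers": 0}
    - {"dp": [0.002,0.024,0.3],"angular": [0,0,0],"fingers": 0}
    - {"dp": [0.002,0.024,0.5],"angular": [0,0,0],"fingers": 0}
    - {"dp": [0.002,0.024,0.62],"angular": [0,0,0],"fingers": 0}
    - {"dp": [0.002,0.024,0.654],"angular": [0,0,0],"fingers": 0}
    - {"dp": [0.002,0.024,0.654],"angular": [0,0,0],"fingers": 0.4}
    - {"dp": [0.002,0.024,0.654],"angular": [0,0,0],"fingers": 0.6}
    - {"dp": [0.002,0.024,0.654],"angular": [0,0,0],"fingers": 0.6}

```text
time: 15.35
tool_pos: [450.2, -253.4, 105.5]
tcp_rot: [179.8, -0.4, 0.3]
ft_force: [0.4, -0.4, -1.4]
finger_gap: 34.1
grip_force: 0.0
```

>>> step_arm:
  targets:
    - {"dp": [0,0,0],"angular": [0,0,0],"fingers": 0.7}
    - {"dp": [0,0,0],"angular": [0,0,0],"fingers": 0.75}
    - {"dp": [0,0,0],"angular": [0,0,0],"fingers": 0.85}
    - {"dp": [0,0,0],"angular": [0,0,0],"fingers": 1}
    - {"dp": [0,0,0],"angular": [0,0,0],"fingers": 1}
    - {"dp": [0,0,0],"angular": [0,0,0],"fingers": 1}
    - {"dp": [0,0,0],"angular": [0,0,0],"fingers": 1}
    - {"dp": [0,0,0],"angular": [0,0,0],"fingers": 1}
  newtons: 30

```text
time: 16.35
tool_pos: [449.6, -253.0, 104.4]
tcp_rot: [179.9, -0.3, 0.3]
ft_force: [-0.3, 1.4, 5.4]
finger_gap: 18.2
grip_force: 29.4
```

>>> step_arm:
  targets:
    - {"dp": [0,0,-0.04],"angular": [0,0,0],"fingers": 1}
    - {"dp": [0,0,-0.12],"angular": [0,0,0],"fingers": 1}
    - {"dp": [0,0,-0.25],"angular": [0,0,0],"fingers": 1}
    - {"dp": [0,0,-0.4],"angular": [0,0,0],"fingers": 1}
    - {"dp": [0,0,-0.55],"angular": [0,0,0],"fingers": 1}
    - {"dp": [0,0,-0.7],"angular": [0,0,0],"fingers": 1}
    - {"dp": [0,0,-0.775],"angular": [0,0,0],"fingers": 1}
    - {"dp": [0,0,-0.775],"angular": [0,0,0],"fingers": 1}
  newtons: 40

```text
time: 17.35
tool_pos: [449.3, -253.1, 260.6]
tcp_rot: [179.8, -0.4, 0.3]
ft_force: [-0.7, 0.2, 0.4]
finger_gap: 17.5
grip_force: 39.0
```

```bash
cat > f.py <<'E'
from m import *
q=np.load('q.npy');b=cv2.imread('pics/s3.png')
s=sense();print(s['time'],s['tool_pos'],s['tcp_rot'],s['finger_gap'],s['grip_force'])
# board lean from side picture: fit tilt/foot with the board mask edges
masks=[];
for n in ('side','scene'):
    snapshot(n)
    for d in masks_of(n,'board_center'):
        c=proj(camera_params(n),T(q,[(-31,0,87)]))[0]
        if np.linalg.norm(np.array(d['at'])-c)<30: masks.append((n,d['pixels'],d['conf']));break
    print(n,[(np.round(d['at']),round(d['conf'],2)) for d in pinpoint(n,'lens')])
    for d in masks_of(n,'lens')[:3]:
        ys,xs=np.nonzero(d['pixels']);print('lensmask',round(d['conf'],2),xs.min(),xs.max(),ys.min(),ys.max())
np.save('mk.npy',np.array(masks,dtype=object),allow_pickle=True)
best=[]
for a in np.arange(16,33,1.):
  for x in np.arange(-6,9,1.5):
   for y in (-8,-4,0,4,8):
    t=np.radians(a);u=np.array([-np.sin(t),0,np.cos(t)]);nn=np.array([np.cos(t),0,np.sin(t)])
    P=[np.array([x,y,8])+i*8*nn+j*np.array([0,60,0])+k*170*u for i in(0,1) for j in(-1,1) for k in(0,1)]
    sc=[]
    for n,M,_ in masks:
        o=np.zeros((480,640),'uint8');cv2.fillConvexPoly(o,cv2.convexHull(proj(cs if n=='scene' else cd,T(q,P)).astype(np.float32)).round().astype(int),1)
        o=o>0;sc.append((o&M).sum()/(o|M).sum())
    best.append((np.mean(sc),a,x,y))
print([tuple(np.round(b,2)) for b in sorted(best)[-6:]],[m[2] for m in masks])
E
python3 f.py
```

```text
17.35 [ 449.2833714  -253.08558691  260.61315427] [179.81015865  -0.38180017   0.33593486] 17.514444161804807 38.99996638298035
side [(array([382., 224.]), 0.91), (array([334., 325.]), 0.36)]
lensmask 0.64 375 407 204 235
scene [(array([271., 262.]), 0.7)]
lensmask 0.96 256 283 247 291
[(np.float64(0.89), np.float64(26.0), np.float64(7.5), np.float64(0.0)), (np.float64(0.9), np.float64(27.0), np.float64(7.5), np.float64(0.0)), (np.float64(0.9), np.float64(26.0), np.float64(4.5), np.float64(0.0)), (np.float64(0.91), np.float64(26.0), np.float64(6.0), np.float64(4.0)), (np.float64(0.92), np.float64(25.0), np.float64(4.5), np.float64(0.0)), (np.float64(0.93), np.float64(26.0), np.float64(6.0), np.float64(0.0))] [0.89, 0.6]
```

Run:
```python
from m import *
q=np.load('q.npy')
X,e=tri([(cs,(271,262)),(cd,(382,224))]);print(X,e)
for h in (125,130,135,140,145):
    X=T(q,[(120,0,h)])[0];print(h,proj(cs,X).round(1),proj(cd,X).round(1))
    for x0,x1 in ((120,165),(132,165)):
        P=T(q,[(x,y,z) for x in(x0,x1) for y in(-25,25) for z in(h-21,h+21)])
        for c in(cs,cd): p=proj(c,P);print('  ',x0,p.min(0).round(),p.max(0).round())
```

```text
[635.3170393    5.23833426 133.84596193] [1.3, 1.3]
125 [[273.8 263.2]] [[377.7 227.9]]
   120 [242. 249.] [286. 297.]
   120 [372. 209.] [406. 244.]
   132 [242. 254.] [282. 297.]
   132 [378. 209.] [406. 243.]
130 [[273.5 261.6]] [[377.9 225.6]]
   120 [242. 247.] [286. 296.]
   120 [372. 206.] [407. 242.]
   132 [242. 252.] [282. 296.]
   132 [378. 206.] [407. 241.]
135 [[273.3 260. ]] [[378.1 223.3]]
   120 [241. 245.] [286. 294.]
   120 [372. 204.] [407. 240.]
   132 [241. 250.] [281. 294.]
   132 [378. 204.] [407. 239.]
140 [[273.  258.4]] [[378.3 221. ]]
   120 [241. 243.] [286. 293.]
   120 [372. 202.] [407. 237.]
   132 [241. 248.] [281. 293.]
   132 [378. 202.] [407. 237.]
145 [[272.8 256.7]] [[378.5 218.7]]
   120 [240. 242.] [286. 291.]
   120 [373. 200.] [408. 235.]
   132 [240. 247.] [281. 291.]
   132 [378. 200.] [408. 234.]
```

```bash
cat > v.py <<'E'
from m import *
q=np.load('q.npy');t=np.radians(26);u=np.array([-np.sin(t),0,np.cos(t)])
r=Rn.from_euler('z',-1.36,degrees=True)*Rn.from_euler('y',-26,degrees=True)*Rn.from_euler('x',180,degrees=True)
s=sense();print(s['time'],s['tool_pos'],s['tcp_rot'],s['ft_force'])
for P in ([20,-70,190],[20,0,136]):
    X=T(q,[np.array(P)+31.4*u])[0];print(P,X.round(1),go(X,r))
E
python3 v.py
```

```text
17.75 [ 448.43214426 -252.45670638  258.30315535] [179.94530354  -0.19367356   0.33975274] [ 0.77942285  0.21967767 -0.74322065]
[20, -70, 190] [514.1 -60.3 218.2] (array([ 0.3333, -0.959 ,  0.2006]), array([-0.0019,  0.1434,  0.0093]))
[20, 0, 136] [515.8   9.7 164.2] (array([ 0.3428, -1.3091,  0.4703]), array([-0.0019,  0.1434,  0.0093]))
```

>>> step_arm:
  targets:
    - {"dp": [0.04,-0.1,0.02],"angular": [0,0.025,0],"fingers": 1}
    - {"dp": [0.09,-0.25,0.05],"angular": [0,0.05,0.005],"fingers": 1}
    - {"dp": [0.15,-0.45,0.09],"angular": [0,0.08,0.009],"fingers": 1}
    - {"dp": [0.22,-0.65,0.13],"angular": [0,0.11,0.009],"fingers": 1}
    - {"dp": [0.29,-0.82,0.17],"angular": [-0.002,0.135,0.009],"fingers": 1}
    - {"dp": [0.333,-0.93,0.2],"angular": [-0.002,0.1434,0.009],"fingers": 1}
    - {"dp": [0.333,-0.959,0.2],"angular": [-0.002,0.1434,0.009],"fingers": 1}
    - {"dp": [0.333,-0.959,0.2],"angular": [-0.002,0.1434,0.009],"fingers": 1}

```text
time: 18.75
tool_pos: [514.4, -60.6, 219.5]
tcp_rot: [179.9, -26.1, -1.2]
ft_force: [0.2, -0.4, 0.7]
finger_gap: 17.9
grip_force: 39.1
```

```bash
python3 v.py
```

```text
18.75 [514.41991762 -60.57278512 219.48580671] [179.87867598 -26.06186257  -1.2056425 ] [ 0.24477266 -0.44462548  0.69413956]
[20, -70, 190] [514.1 -60.3 218.2] (array([-0.0043, -0.0013,  0.005 ]), array([ 0.0003, -0.0003,  0.0008]))
[20, 0, 136] [515.8   9.7 164.2] (array([-0.122 , -0.3518,  0.2472]), array([ 0.0003, -0.0003,  0.0008]))
```

>>> step_arm:
  targets:
    - {"dp": [-0.02,-0.06,0.04],"angular": [0,0,0],"fingers": 1}
    - {"dp": [-0.05,-0.14,0.1],"angular": [0,0,0],"fingers": 1}
    - {"dp": [-0.08,-0.23,0.16],"angular": [0,0,0],"fingers": 1}
    - {"dp": [-0.105,-0.3,0.21],"angular": [0,0,0],"fingers": 1}
    - {"dp": [-0.118,-0.34,0.238],"angular": [0,0,0],"fingers": 1}
    - {"dp": [-0.122,-0.352,0.247],"angular": [0,0,0],"fingers": 1}
    - {"dp": [-0.122,-0.352,0.247],"angular": [0,0,0],"fingers": 1}
    - {"dp": [-0.122,-0.352,0.247],"angular": [0,0,0],"fingers": 1}

```text
time: 19.75
tool_pos: [516.2, 9.3, 164.5]
tcp_rot: [179.9, -26.1, -1.3]
ft_force: [-0.1, 0.3, 0.0]
finger_gap: 18.1
grip_force: 39.1
```

```bash
cat >> v.py <<'E'
V=T(q,[(20,0,136)])[0];U=T([0,0,q[2]],[u])[0]
for n,c in (('scene',cs),('side',cd)):
    im=snapshot(n);cv2.imwrite(f'pics/end_{n}.png',im)
    print(n,[(np.round(d['at']),round(d['conf'],2)) for d in pinpoint(n,'long_tube_center')],'lens',[(np.round(d['at']),round(d['conf'],2)) for d in pinpoint(n,'lens')],'board',[(np.round(d['at']),round(d['conf'],2)) for d in pinpoint(n,'board_center')])
    print('exp mid/foot/top',proj(c,[V,V-65*U,V+65*U]).round(0).tolist())
    for d in masks_of(n,'long_tube')[:2]:
        ys,xs=np.nonzero(d['pixels']);pt=np.c_[xs,ys].astype(float);m=pt.mean(0);w,v=np.linalg.eigh(np.cov(pt.T));k=(pt-m)@v[:,1]
        print('mask',d['conf'],m.round(),(m+v[:,1]*k.min()).round(),(m+v[:,1]*k.max()).round())
E
python3 v.py
```

```text
19.75 [516.15914714   9.29229665 164.54888749] [179.89399855 -26.12686526  -1.29195082] [-0.1213439   0.26982208  0.01963635]
[20, -70, 190] [514.1 -60.3 218.2] (array([ 0.116 ,  0.3486, -0.2414]), array([ 0.0004, -0.0007,  0.0003]))
[20, 0, 136] [515.8   9.7 164.2] (array([-0.0025, -0.0019,  0.0006]), array([ 0.0004, -0.0007,  0.0003]))
scene [(array([312., 218.]), 0.56)] lens [(array([275., 261.]), 0.82)] board [(array([327., 222.]), 0.76), (array([529., 278.]), 0.58), (array([442., 384.]), 0.57)]
exp mid/foot/top [[311.0, 220.0], [301.0, 249.0], [321.0, 188.0]]
mask 0.82 [311. 218.] [320. 184.] [302. 251.]
mask 0.75 [248. 140.] [246. 128.] [250. 153.]
side [(array([326., 229.]), 0.77), (array([319., 291.]), 0.27)] lens [(array([380., 223.]), 0.96), (array([325., 230.]), 0.6)] board [(array([318., 187.]), 0.89), (array([216., 197.]), 0.66), (array([300., 258.]), 0.59)]
exp mid/foot/top [[327.0, 231.0], [341.0, 255.0], [312.0, 204.0]]
mask 0.71 [332. 239.] [323. 223.] [342. 256.]
```

```bash
python3 -c "
from bench import *
print(hand_in())"
```

```text
the job is handed in; nothing more can be done
None
```

I handed the job in at about 20 s: the board leans on the rail at about 26° and is released. The long tube is held about 100 mm in front of the lens, parallel to the board, by camera measurement. No verdict came back.

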